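# Clear the cup conveyor's catch tray, then hold its spring-return key switch on

## Robot

A 6-joint arm with a two-finger parallel gripper is mounted at the origin on the work surface. World frame = base frame: x ahead of the robot, y to its left, z up, the work surface at z = 0. Lengths are in m, angles in rad, forces in N, time in s.
With the tool pointing down it reaches from about 0.3 to 0.875 m from the base axis. Payload 6.4 kg.
Tool frame: the origin (TCP) lies at the very end of the fingers, on their centre line; the grasp point (between the pads) lies 19 mm behind it; z points along the fingers, y is the line along which they close (so a half turn about z gives the same grasp; the last joint's range is limited). The gripper opens to 85 mm and grips with 20 to 120 N. Pads are 22 mm wide; open, the fingers measure 114 mm over their backs; the gripper's body (76 mm by 85 mm) begins 54 mm behind the grasp point. The pads swing forward as they close: fully open they stand 13 mm farther back than shut.
Start: joints at [-1.492, 0.181, 1.607, -0, 1.354, -0.206], TCP at [0.162, -0.552, 0.231] pointing down, gripper open.
Joint ranges: [-2.99, 2.99], [-0.89, 2.07], [0.3, 2.58], [-1.14, 4.28], [0, 2.63], [-3.12, 3.12]. Speed limits (rad/s): [2.57, 2.57, 3.01, 3.14, 3.14, 3.14].

## Interface

Orientations are given as a unit quaternion [w, x, y, z].
In Python, from bench import ctrl, camera, calibration, order, outline_of gives the robot as it stands.
- The arm moves only by the tool move_arm, never from a script. Its argument "series" is a list that holds one entry, the list of rows, each a list of 5 numbers: the opening, from 0 (shut) to 1 (fully open), then the shift along the tool's x, y, z in mm, then the turn about the tool's z in rad. A call has exactly 10 rows; each row is the pose to reach, as a shift and turn from the pose commanded when the call began, along the tool's axes at that moment; what a row does not reach only later rows make up. A row lasts 1/12 s, in which the tool goes at most 41.7 mm and 7.16 degrees, less where a joint would pass 70% of its speed; a pose out of reach is approached as far as the arm can. A call with a gripper value outside its range is refused whole. The fingers move at their own pace and stop on an object; the grip force is fixed at half the most. Time passes only in rows, so rows that repeat a pose let the fingers close, or fill a call up. It gives the time, the measured TCP pose, the force, the opening and the grip force at its end, in the units of the state.
- ctrl.get_obs(): the state, without advancing time (a new reading comes with each control period).
- camera(name): name is "side" or "top"; returns (picture, depth): 480x640x3 uint8, blue, green, red; 480x640 float32, m along the optical axis (not along the pixel's ray), 0 where there is no reading.
- calibration(name): a dict with "intrinsics" (3x3 intrinsics, pixels), "rvec" (rotation vector, rad) and "tvec" (3), from world to camera coordinates, as OpenCV has them. Camera axes: x right, y down, z forward; pixel columns grow to the right and rows downward; lengths in m; the calibration is good to about 2 mm. A picture is of the moment at which its call begins. calibration takes no time and is no camera call.
- order.hand_in(): hands the job in; it is judged then, once.
Trained networks look in the newest picture that a camera, given by its name, has taken for a name from the list of things; names that differ only in an ending like _2 or _b are one class to them, and where a whole thing is asked for, a point or a joint stands for the part that bears it (a point fixed in the world has none). Each returns a list of dicts, best first, with "conf" (0 to 1); they miss things now and then, are a little off and sometimes report something else, mostly with a low value. They report only what shows in the picture. A call takes as long as a camera call.
- outline_of(target, camera): "region" (480x640 bool, what is visible of it) and "bbox" ([centre column, centre row, width, height] in pixels, round what is visible of it).
The state is a dict: "time_s": time; "q": joint angles; "dq": joint speeds; "joint_efforts": joint torques, N m; "eef_pos": TCP position; "eef_rot": TCP orientation; "wrist_force": force on the tool from outside, world axes, zero at the start; "torque": the same for the moment, N m; "opening": opening from 0.0 (shut) to 1.0 (fully open); "grasp_force": force on a finger pad.
Only numpy, scipy, OpenCV 4.12 (cv2) and the standard library are available. Lean on these libraries where they do the work, as an engineer would, in place of code of your own. Each camera call takes 0.05 s, during which the arm holds its last target. There are 200 camera calls.

## Task

Collect the two steel cups from the catch tray at the end of the cup conveyor and stand both upright in the green tote. Then take the flat-headed key from the key stand, push it fully home into the keyhole of the grey switch box, twisting it to and fro to work the bit past the stuck pins on the way down rather than forcing it, and turn it a quarter turn clockwise (seen from above) to its stop. The switch springs back, so finish while still gripping the key and holding it turned; leave the T-handled key, the bottle and the bowl where they are.

Things in the scene. Friction and masses are not known exactly. Their poses are not given: they have to be found in the camera images.
- conveyor: Fixed low steel conveyor end. Origin on the table under the middle of its catch tray, a low open tray 180 mm (x) by 200 mm (y), walls 4 mm thick and 24 mm high, floor 4 mm above the table. The belt bed (170 mm wide, 56 mm high, side rails to 65 mm) begins 100 mm from the origin along its +x.
- cup1: One of two identical loose steel cups standing upright in the catch tray, 70 mm high, outside diameter 52 mm at the foot and 56 mm at the rim, wall 3 mm, about 0.12 kg. Origin: centre of its underside, z up. At the start the two cups stand side by side along the tray's y, centres 100 to 120 mm apart.
- cup2: The other cup, same as cup1.
- tote: Fixed green open-topped plastic tote, 250 mm (x) by 180 mm (y) outside, 55 mm high, walls 5 mm, inner floor 5 mm above the table. Origin: centre of its underside.
- stand: Fixed white key stand, block 120 mm (x) by 50 mm (y), 60 mm high, origin at the centre of its underside. Two slots in its top, at x = -35 and +35 mm, y = 0, each hold one key upright; which key is in which slot varies.
- key: The key to use, upright in the stand, 0.12 kg. Origin: middle of the underside of its round shoulder (24 mm diameter, 6 mm thick), which rests on the stand's top; z up. Above the shoulder its flat black head, z = 6 to 46 mm, 30 mm wide along the key's x, 10 mm thick along its y (grip across the 10 mm).
- key_tip (a point): Lower tip of the key, 44 mm under its origin. Below the shoulder: a round 6 mm shaft, ending in a flat bit from 39 to 44 mm below the origin, 18 mm wide along the key's x and 6 mm thick along its y. It fits the keyhole either way round (turned by pi).
- spare_key: Bystander: steel key with a round T-handle 44 mm long and 10 mm thick, standing in the other slot of the stand; origin as for the key. Leave it.
- keyhole (a point): Centre of the keyhole on the switch box's top face, 75 mm above the table. Slot 22 mm along the point's x, 10 mm along its y, with a 2.5 mm bevel, through a 5 mm plate. Fully home, the key's shoulder rests on the top face and the bit sits in the turning plug, whose socket (21 by 8 mm, bevelled mouth 37 mm down) is in line with the slot at switch 0.
- keybox: Fixed grey switch box, 120 (x) by 90 (y) by 75 mm high, origin under its centre. Inside, rigid stuck pins block the in-line bit. Tip 10 to 14 mm down: twist key about 28 degrees clockwise (seen from above; 22 to 45 passes) to get by pair one. Tip 22 to 26 mm down: the same anticlockwise for pair two. Tip 34 to 37 mm down: back in line for the plug. It can twist freely in those gaps.
- keyswitch (a joint): Angle of the lock's plug in rad: 0 at rest (slots in line), grows as the key turns it clockwise seen from above, stop at 1.55. A spring of 0.03 N m at 0 rising to 0.11 N m at the stop turns it back when let go. The key has up to about 0.12 rad of play in the plug, so it turns slightly further than the plug.
- bottle: Bystander: white bottle, 56 mm diameter, 150 mm high, origin at the centre of its underside.
- bowl: Bystander: black bowl, 100 mm rim diameter, 45 mm high, origin at the centre of its underside.

How it is judged:
By the outcome, as a careful person would: the job done as asked, in the order asked, and still so for the second after the job is handed in, while the arm keeps its last pose, push and grip.
It also fails if it takes over 72 s, if anything falls off the work surface, if the arm or the gripper's body presses on something with over 40 N, if the wrist force passes 120 N, or if a joint passes its speed limit or range.

## Working session

There is one attempt and no reset: what is moved stays moved. The work goes in short steps, Python scripts to look and compute and a tool call to move; the robot and the scene stay as the last step left them, time stands still between calls to the robot, and variables do not carry over. Pictures are saved under pics/ and viewed, at most 10 in all, crops included, and the job is handed in when it is done.

Besides the shell and the picture viewer there is one more tool, called in YAML: its name, and indented under it one key for each argument. move_arm: Moves the arm, as the interface text tells. Its arguments: {"type":"object","properties":{"series":{"type":"array","items":{"type":"array","items":{"type":"array","items":{"type":"number"}}}}},"required":["series"]}

```bash
ls; mkdir -p pics
cat > h.py <<'E'
import numpy as np,cv2
from bench import ctrl,camera,calibration,order,outline_of
def cal(n):
    c=calibration(n);K=np.array(c["intrinsics"],float);R,_=cv2.Rodrigues(np.array(c["rvec"],float));t=np.array(c["tvec"],float).ravel();return K,R,t
def cloud(n,d):
    K,R,t=cal(n);v,u=np.mgrid[:480,:640]
    p=np.stack([(u-K[0,2])/K[0,0]*d,(v-K[1,2])/K[1,1]*d,d],-1)
    return (p-t)@R   # R^T(p-t)
def ray_at_z(n,uv,z):
    K,R,t=cal(n);r=R.T@np.linalg.inv(K)@np.array([uv[0],uv[1],1.]);o=-R.T@t
    return o+r*(z-o[2])/r[2]
def top_pts(P,reg,frac=None):
    p=P[reg];return p[np.isfinite(p).all(1)]
E
python3 - <<'E'
from h import *
o=ctrl.get_obs();print(o["eef_pos"],o["eef_rot"],o["opening"],o["time_s"])
for n in("side","top"):
    im,d=camera(n);cv2.imwrite(f"pics/{n}0.png",im);np.savez(f"{n}0.npz",im=im,d=d)
    P=cloud(n,d);K,R,t=cal(n);print(n,"cam",(-R.T@t).round(3))
    for nm in["conveyor","cup1","tote","stand","key","spare_key","keybox","bottle","bowl"]:
        for r in outline_of(nm,n)[:3]:
            m=r["region"]&(d>0);p=P[m]
            if r["conf"]<.3 or len(p)<5:continue
            h=np.percentile(p[:,2],95);q=p[p[:,2]>h-.006]
            print(nm,round(r["conf"],2),np.round(r["bbox"]),"med",np.median(p,0).round(3),"z95",h.round(3),"top lo",q.min(0).round(3),"hi",q.max(0).round(3))
            np.save(f"{nm}_{n}_{round(r['bbox'][0])}.npy",r["region"])
E
```

```text
pics
[ 0.16151598 -0.55128159  0.23038967] [-8.70357011e-04  9.89876815e-01  1.41926505e-01  3.99047722e-05] 0.9992880970700484 0.0
side cam [ 0.372 -0.81   0.848]
conveyor 0.73 [346. 235. 224. 117.] med [0.723 0.006 0.054] z95 0.064 top lo [ 0.629 -0.063  0.058] hi [0.998 0.131 0.07 ]
cup1 0.83 [259. 227.  23.  41.] med [0.503 0.061 0.048] z95 0.074 top lo [0.475 0.046 0.068] hi [0.53  0.103 0.078]
cup1 0.64 [281. 255.  21.  36.] med [ 0.533 -0.049  0.049] z95 0.074 top lo [ 0.506 -0.063  0.068] hi [ 0.559 -0.002  0.077]
tote 0.77 [245. 178.  94.  58.] med [0.509 0.359 0.016] z95 0.055 top lo [0.376 0.231 0.049] hi [0.644 0.443 0.06 ]
stand 0.86 [325. 387.  70.  56.] med [ 0.518 -0.404  0.058] z95 0.062 top lo [ 0.46  -0.411  0.056] hi [ 0.581 -0.356  0.102]
key 0.68 [305. 380.  18.  24.] med [ 0.485 -0.389  0.09 ] z95 0.107 top lo [ 0.471 -0.39   0.101] hi [ 0.5   -0.379  0.108]
spare_key 0.57 [339. 365.  27.  19.] med [ 0.553 -0.384  0.091] z95 0.097 top lo [ 0.534 -0.388  0.091] hi [ 0.576 -0.377  0.099]
keybox 0.55 [297. 325.  76.  71.] med [ 0.508 -0.255  0.073] z95 0.077 top l
[... 1224 characters left out ...]
   0.097] z95 0.11 top lo [ 0.473 -0.388  0.104] hi [ 0.5   -0.378  0.112]
spare_key 0.7 [486. 273.  14.  20.] med [ 0.556 -0.379  0.093] z95 0.1 top lo [ 0.537 -0.385  0.094] hi [ 0.578 -0.376  0.103]
spare_key 0.33 [485. 293.  36.  61.] med [ 0.521 -0.369  0.06 ] z95 0.065 top lo [ 0.462 -0.409  0.059] hi [ 0.581 -0.355  0.112]
keybox 0.57 [417. 294.  58.  73.] med [ 0.513 -0.228  0.076] z95 0.08 top lo [ 0.449 -0.282  0.074] hi [ 0.573 -0.183  0.086]
bottle 0.77 [174. 200.  34.  31.] med [0.727 0.271 0.1  ] z95 0.152 top lo [0.724 0.268 0.146] hi [0.749 0.294 0.157]
bowl 0.63 [436. 195.  44.  48.] med [ 0.743 -0.292  0.021] z95 0.047 top lo [ 0.688 -0.335  0.041] hi [ 0.785 -0.239  0.054]
```

Run:
```python
from h import *
a=np.load("top0.npz")["im"];b=np.load("side0.npz")["im"]
c=cv2.resize(a[240:360,380:520],None,fx=4.2,fy=4.2,interpolation=cv2.INTER_CUBIC)
e=cv2.resize(b[280:430,250:380],None,fx=3.36,fy=3.36,interpolation=cv2.INTER_CUBIC)
H=max(c.shape[0],e.shape[0]);f=lambda x:cv2.copyMakeBorder(x,0,H-x.shape[0],0,0,0)
o=np.hstack([f(c),f(e)]);print(o.shape);cv2.imwrite("pics/keys.png",o[:, :]) if o.shape[1]<=800 else cv2.imwrite("pics/keys.png",cv2.resize(o,(800,int(o.shape[0]*800/o.shape[1]))))
for n in("top","side"):
    z=np.load(n+"0.npz");d=z["d"];P=cloud(n,d)
    ok=d>0
    # cups rim
    for c0 in([.502,.076],[.534,-.033]):
        m=ok&(P[...,2]>.062)&(P[...,2]<.085)&(np.hypot(P[...,0]-c0[0],P[...,1]-c0[1])<.033)
        q=P[m];A=np.c_[2*q[:,:2],np.ones(len(q))];s=np.linalg.lstsq(A,(q[:,:2]**2).sum(1),rcond=None)[0]
        print(n,"cup",s[:2].round(4),"r",np.sqrt(s[2]+s[0]**2+s[1]**2).round(4),"mm",q[:,:2].min(0).round(3),q[:,:2].max(0).round(3),np.median(q[:,2]).round(4))
    for nm,c0,zl,zh,r in(("key",[.486,-.38],.095,.12,.022),("spare",[.556,-.38],.085,.12,.03),("box",[.511,-.232],.068,.088,.085),("stand",[.52,-.38],.055,.07,.07),("tote",[.51,.338],.045,.07,.18)):
        m=ok&(P[...,2]>zl)&(P[...,2]<zh)&(np.hypot(P[...,0]-c0[0],P[...,1]-c0[1])<r)
        if nm=="box":m&=P[...,1]>-.31
        if nm=="stand":m&=P[...,1]<-.33
        q=P[m];r_=cv2.minAreaRect((q[:,:2]*1000).astype(np.float32));print(n,nm,np.round(r_[0],1),np.round(r_[1],1),round(r_[2],1),"z",np.median(q[:,2]).round(4),len(q))
```

```text
(504, 1025, 3)
top cup [0.5031 0.0756] r 0.026 mm [0.476 0.048] [0.53  0.104] 0.0742
top cup [ 0.5341 -0.0324] r 0.026 mm [ 0.508 -0.058] [ 0.562 -0.006] 0.0747
top key [ 487.6 -383.1] [28.9 11.2] 2.5 z 0.1062 94
top spare [ 557.1 -381. ] [43.6 10.7] 2.7 z 0.0961 108
top box [ 511.3 -232.6] [120.1  90.9] 5.1 z 0.0761 2506
top stand [ 522.3 -382.6] [120.2  52.5] 2.5 z 0.0613 1139
top tote [510.9 338.9] [182.8 250.5] 82.7 z 0.0547 1317
side cup [0.5022 0.0747] r 0.0262 mm [0.475 0.046] [0.53  0.103] 0.0702
side cup [ 0.5329 -0.0338] r 0.0262 mm [ 0.506 -0.063] [ 0.56  -0.002] 0.0703
side key [ 486.  -384.9] [30.4 10.6] 4.5 z 0.1045 130
side spare [ 555.4 -381.8] [43.7 11.6] 1.7 z 0.0943 139
side box [ 510.1 -233. ] [121.1  94.1] 4.7 z 0.075 2164
side stand [ 521.1 -383.1] [120.9  53.2] 2.1 z 0.0601 1310
side tote [510.1 337.4] [189.9 248.9] 82.7 z 0.0524 774
```

View pics/keys.png

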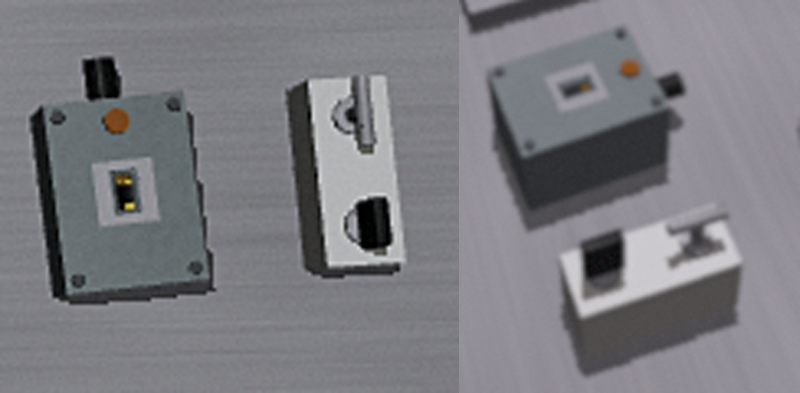

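View pics/top0.png

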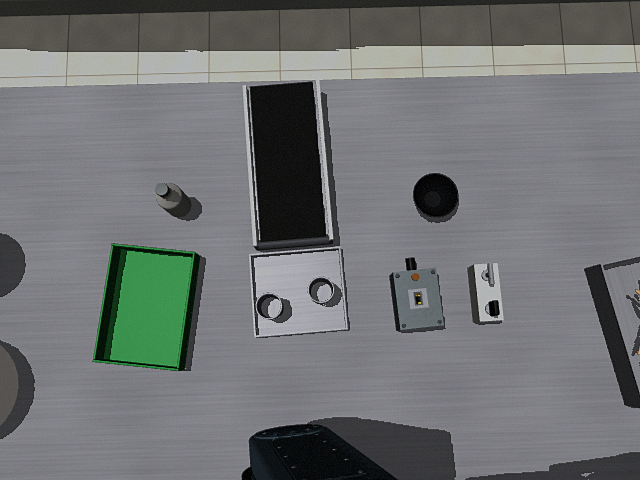

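The top picture shows the tray with cups at (270,307) and (321,291), and the tote at (147,306). The keybox is at (417,295) with its slot at about (418,298), and the flat key is at (494,309), which is the stand's near slot. The detections agree with all of this, and the T-key at (487,275) is the one to leave. I'm moving to cup1.

move_arm:
  series:
    - [[1,25,-25,0,0.04],[1,55,-55,0,0.08],[1,84,-84,0,0.12],[1,113,-113,0,0.16],[1,142,-142,0,0.2],[1,171,-171,0,0.25],[1,200,-200,0,0.3],[1,229,-229,0,0.35],[1,258,-258,0,0.4],[1,287,-287,0,0.41]]

```text
time_s: 1.83
eef_pos: [0.3569, -0.194, 0.2317]
eef_rot: [0.0, 0.998, -0.064, 0.0]
wrist_force: [1.6, 0.1, 0.2]
opening: 1.0
grasp_force: 0.0
```

```bash
cat >> h.py <<'E'
def go(x,y,z,phi):
    """shift (mm, tool axes) and turn from the present pose to world x,y,z, tool-x heading phi deg"""
    from scipy.spatial.transform import Rotation as Ro
    o=ctrl.get_obs();w,a,b,c=o["eef_rot"];R=Ro.from_quat([a,b,c,w]).as_matrix()
    cur=np.degrees(np.arctan2(R[1,0],R[0,0]));t=np.radians((cur-phi+180)%360-180)
    print("pos",np.round(o["eef_pos"],4),"phi",round(cur,2),"tilt",R[:,2].round(3),"| shift",((np.array([x,y,z])-o["eef_pos"])@R*1000).round(1),"turn",t.round(3),"q6",round(o["q"][5],3),"op",round(o["opening"],3),"gf",round(o["grasp_force"],1),"F",np.round(o["wrist_force"],1),"t",round(o["time_s"],2))
E
python3 - <<'E'
from h import *
go(.5027,.0752,.15,-7.3)
for n in("top","side"):
    im=np.load(n+"0.npz")["im"];K,R,t=cal(n)
    c=(K@(R@np.array([.511,-.232,.075])+t));c=c[:2]/c[2]
    g=cv2.cvtColor(im,cv2.COLOR_BGR2GRAY);u,v=c.round().astype(int)
    s=g[v-14:v+15,u-14:u+15];print(n,c.round(1));print(s[::1,3:26])
E
```

```text
pos [ 0.3569 -0.194   0.2317] phi -7.36 tilt [ 0.001 -0.001 -1.   ] | shift [ 110.  -285.7   81.6] turn -0.001 q6 0.907 op 1.0 gf 0.0 F [1.6 0.1 0.2] t 1.83
top [417.4 298.2]
[[110 108 107 108 108 108 106 107 105 104 104 106 104 112 106 106 105 107
  104 106 104 103 103]
 [109 111 107 106 107 110 108 108 108 108 107 109 107 105 106 106 107 106
  106 104 102 103 106]
 [107 112 103 109 105 108 107 109 108 108 106 104 106 105 105 108 105 107
  103 106 102 104 106]
 [112 110 109 106 105 109 107 106 109 106 104 103 104 103 106 102  99  99
   98 101 105 103 106]
 [109 109 108 109 107 107 101 107 101 103 102 113 114 124 121 124 133 136
  146 151 115 105 104]
 [110 107 116 115 126 123 120 134 145 147 148 149 146 151 152 149 150 146
  144 150 126 103 105]
 [109 106 150 151 151 150 148 153 152 150 152 152 151 152 149 151 145 147
  143 149 128 105 103]
 [108 104 150 149 148 151 148 154 157 155 146 148 135 124  86 126 145 143
  149 147 128 100 105]
 [106 106 137 147 147 146 149 104  59  83  73  76  74  80 107 108 148 144
  147 147 135 105 107]
 [108 103 129 145 147 153 153 117  76  69  69  52  6
[... 4021 characters left out ...]
133 130 128 126 126]
 [123 124 127 139 152 157 158 159 156 155 154 147 144 140 136 130 129 129
  128 127 125 125 124]
 [125 124 124 133 146 153 152 151 148 143 140 135 131 128 127 125 126 128
  125 128 127 126 126]
 [123 122 123 128 136 140 137 134 134 129 128 127 125 124 126 124 125 126
  126 125 126 125 124]
 [122 123 123 124 126 128 124 123 126 126 125 125 124 126 124 125 125 126
  124 126 124 126 126]
 [124 124 122 123 123 124 123 124 126 125 124 124 126 127 126 128 125 124
  124 124 125 125 125]
 [123 123 124 124 124 124 122 126 128 125 124 126 126 126 126 125 126 124
  124 123 124 125 123]
 [123 123 124 123 123 122 123 124 125 125 126 126 126 126 125 125 124 125
  124 123 124 124 124]]
```

move_arm:
  series:
    - [[1,15,-38,8,0],[1,29,-75,18,0],[1,43,-112,28,0],[1,57,-149,38,0],[1,71,-186,48,0],[1,85,-222,58,0],[1,99,-258,68,0],[1,110,-286,78,0],[1,110,-286,90,0],[1,110,-286,115,0]]

```text
time_s: 2.67
eef_pos: [0.5039, 0.0761, 0.118]
eef_rot: [-0.0, 0.998, -0.061, 0.003]
wrist_force: [0.6, -0.2, -0.5]
opening: 1.001
grasp_force: 0.0
```

Run:
```python
from h import *
go(.5027,.0752,.028,-7.3)
for n in("top","side"):
    im=np.load(n+"0.npz")["im"];K,R,t=cal(n)
    c=(K@(R@np.array([.511,-.232,.075])+t));c=c[:2]/c[2];u,v=c.round().astype(int)
    g=cv2.resize(cv2.cvtColor(im,cv2.COLOR_BGR2GRAY)[v-16:v+17,u-16:u+17],None,fx=8,fy=8,interpolation=cv2.INTER_LINEAR)
    m=(g>130).astype(np.uint8);k,l,s,ce=cv2.connectedComponentsWithStats(m)
    # plate = comp nearest centre
    for i in range(1,k):
        if s[i,4]<4000 or s[i,0]==0 or s[i,1]==0 :continue
        hull=cv2.convexHull(np.argwhere(l==i)[:,::-1].astype(np.int32))
        msk=np.zeros_like(g);cv2.fillConvexPoly(msk,hull,1)
        hole=((g<115)&(cv2.erode(msk,np.ones((9,9)))>0)).astype(np.uint8)
        kk,ll,ss,cc=cv2.connectedComponentsWithStats(hole);j=1+ss[1:,4].argmax()
        for nm,pts in(("plate",np.argwhere(msk)[:,::-1]),("hole",np.argwhere(ll==j)[:,::-1])):
            uv=(pts+.5)/8-.5+[u-16,v-16]
            W=np.array([ray_at_z(n,q,.075)[:2] for q in uv])*1000
            r=cv2.minAreaRect(W.astype(np.float32));print(n,nm,np.round(r[0],1),np.round(r[1],1),round(r[2],1),"mean",W.mean(0).round(1))
```

```text
pos [0.5039 0.0761 0.118 ] phi -6.96 tilt [ 0.005 -0.    -1.   ] | shift [-1.6  1.1 90. ] turn 0.006 q6 1.609 op 1.001 gf 0.0 F [ 0.6 -0.2 -0.5] t 2.67Traceback (most recent call last):
  File "<stdin>", line 17, in <module>
  File "h.py", line 10, in ray_at_z
    K,R,t=cal(n);r=R.T@np.linalg.inv(K)@np.array([uv[0],uv[1],1.]);o=-R.T@t
          ~~~^^^
  File "h.py", line 4, in cal
    c=calibration(n);K=np.array(c["intrinsics"],float);R,_=cv2.Rodrigues(np.array(c["rvec"],float));t=np.array(c["tvec"],float).ravel();return K,R,t
ValueError: time passes only in moves, steps and waits
```

move_arm:
  series:
    - [[1,0,0,25,0],[1,0,0,50,0],[1,0,0,75,0],[1,0,0,89,0],[1,0,0,89,0],[0,0,0,89,0],[0,0,0,89,0],[0,0,0,89,0],[0,0,0,89,0],[0,0,0,89,0]]

```text
time_s: 3.5
eef_pos: [0.5027, 0.0743, 0.0291]
eef_rot: [-0.0, 0.998, -0.063, 0.002]
wrist_force: [-0.1, 1.8, 6.3]
opening: 0.636
grasp_force: 62.4
```

```bash
sed -i 's/^def ray_at_z.*/def ray_at_z(n,uv,z):/; s/K,R,t=cal(n);r=R.T@np.linalg.inv(K)@np.array(\[uv\[0\],uv\[1\],1.\]);o=-R.T@t/K,R,t=cal(n);uv=np.atleast_2d(uv);r=np.c_[uv,np.ones(len(uv))]@np.linalg.inv(K).T@R;o=-R.T@t/; s/return o+r\*(z-o\[2\])\/r\[2\]/return o+r*((z-o[2])\/r[:,2:])/' h.py
cat > kh.py <<'E'
from h import *
def keyhole(n,im):
    K,R,t=cal(n)
    c=(K@(R@np.array([.511,-.232,.075])+t));c=c[:2]/c[2];u,v=c.round().astype(int)
    g=cv2.resize(cv2.cvtColor(im,cv2.COLOR_BGR2GRAY)[v-16:v+17,u-16:u+17],None,fx=8,fy=8,interpolation=cv2.INTER_LINEAR)
    m=(g>130).astype(np.uint8);k,l,s,ce=cv2.connectedComponentsWithStats(m)
    for i in range(1,k):
        if s[i,4]<4000 or s[i,0]==0 or s[i,1]==0 :continue
        hull=cv2.convexHull(np.argwhere(l==i)[:,::-1].astype(np.int32))
        msk=np.zeros_like(g);cv2.fillConvexPoly(msk,hull,1)
        hole=((g<115)&(cv2.erode(msk,np.ones((9,9)))>0)).astype(np.uint8)
        kk,ll,ss,cc=cv2.connectedComponentsWithStats(hole);j=1+ss[1:,4].argmax()
        for nm,pts in(("plate",np.argwhere(msk)[:,::-1]),("hole",np.argwhere(ll==j)[:,::-1])):
            W=ray_at_z(n,(pts+.5)/8-.5+[u-16,v-16],.075)[:,:2]*1000
            r=cv2.minAreaRect(W.astype(np.float32));print(n,nm,np.round(r[0],1),np.round(r[1],1),round(r[2],1),"mean",W.mean(0).round(1))
E
python3 - <<'E'
from kh import *
go(.5027,.0752,.2,-7.3)
for n in("top","side"):keyhole(n,np.load(n+"0.npz")["im"])
E
```

```text
pos [0.5027 0.0743 0.0291] phi -7.17 tilt [ 0.003 -0.    -1.   ] | shift [   0.5   -0.9 -170.9] turn 0.002 q6 1.608 op 0.636 gf 62.4 F [-0.1  1.8  6.3] t 3.5
top plate [ 511.3 -232.9] [40.4 38.5] 4.7 mean [ 511.2 -232.9]
top hole [ 511.4 -233.2] [29.1 18. ] 5.2 mean [ 511.7 -232.7]
side plate [ 509.4 -232.4] [44.6 43.5] 4.4 mean [ 509.4 -232.3]
side hole [ 509.4 -232.8] [25.8 15.3] 3.9 mean [ 509.1 -232.7]
```

move_arm:
  series:
    - [[0,0,0,-15,0],[0,0,0,-45,0],[0,0,0,-80,0],[0,4,-25,-105,0],[0,9,-60,-105,0],[0,13,-98,-105,0],[0,18,-136,-105,0],[0,23,-174,-105,0],[0,28,-212,-105,0],[0,32,-245,-105,0]]

```text
time_s: 4.33
eef_pos: [0.564, 0.3158, 0.1331]
eef_rot: [-0.0, 0.998, -0.062, 0.001]
wrist_force: [0.6, -0.4, -1.4]
opening: 0.638
grasp_force: 63.4
```

Run:
```python
from h import *
go(.570,.330,.031,-7.3)
```

```text
pos [0.564  0.3158 0.1331] phi -7.14 tilt [ 0.001  0.001 -1.   ] | shift [  4.1 -14.8 102.2] turn 0.003 q6 2.022 op 0.638 gf 63.4 F [ 0.6 -0.4 -1.4] t 4.33
```

move_arm:
  series:
    - [[0,3,-12,15,0],[0,4,-15,40,0],[0,4,-15,70,0],[0,4,-15,92,0],[0,4,-15,102,0],[0,4,-15,102,0],[1,4,-15,102,0],[1,4,-15,102,0],[1,4,-15,102,0],[1,4,-15,102,0]]

```text
time_s: 5.17
eef_pos: [0.5699, 0.3277, 0.0311]
eef_rot: [-0.0, 0.998, -0.063, 0.001]
wrist_force: [0.1, -0.5, -0.3]
opening: 1.003
grasp_force: 0.0
```

Run:
```python
from h import *
go(.5335,-.033,.12,-7.3)
```

```text
pos [0.5699 0.3277 0.0311] phi -7.19 tilt [ 0.001  0.    -1.   ] | shift [  9.1 362.4 -89.1] turn 0.002 q6 2.038 op 1.003 gf 0.0 F [ 0.1 -0.5 -0.3] t 5.17
```

move_arm:
  series:
    - [[1,0,0,-30,0],[1,0,0,-65,0],[1,1,15,-100,0],[1,2,52,-100,0],[1,3,92,-100,0],[1,4,132,-100,0],[1,5,172,-100,0],[1,6,212,-100,0],[1,7,252,-100,0],[1,8,292,-100,0]]

```text
time_s: 6.0
eef_pos: [0.5406, 0.0351, 0.1309]
eef_rot: [0.0, 0.998, -0.063, 0.001]
wrist_force: [0.1, 0.5, -0.0]
opening: 1.008
grasp_force: 0.0
```

Run:
```python
from h import *
im,d=camera("top");go(.5335,-.033,.028,-7.3)
P=cloud("top",d)
for c0 in([.57,.33],[.534,-.033]):
    m=(d>0)&(P[...,2]>.062)&(P[...,2]<.085)&(np.hypot(P[...,0]-c0[0],P[...,1]-c0[1])<.04)
    q=P[m]
    if len(q):print(q.min(0).round(3),q.max(0).round(3),len(q))
```

```text
pos [0.5405 0.0284 0.1308] phi -7.38 tilt [ 0.001 -0.004 -1.   ] | shift [  0.8  61.4 103.1] turn -0.001 q6 1.537 op 0.999 gf 0.0 F [ 2.3 -4.5  0.3] t 6.05
[0.543 0.299 0.062] [0.596 0.355 0.083] 214
[ 0.508 -0.058  0.064] [ 0.562 -0.01   0.081] 82
```

move_arm:
  series:
    - [[1,0,20,0,0],[1,0,45,5,0],[1,1,62,25,0],[1,1,69,40,0],[1,1,69,50,0],[1,1,69,50,0],[1,1,69,50,0],[1,1,69,50,0],[1,1,69,50,0],[1,1,69,50,0]]

```text
time_s: 6.88
eef_pos: [0.534, -0.0311, 0.0813]
eef_rot: [0.0, 0.998, -0.062, 0.001]
wrist_force: [-0.1, -0.3, -0.3]
opening: 1.001
grasp_force: 0.0
```

Run:
```python
from h import *
go(.5335,-.033,.028,-7.3)
```

```text
pos [ 0.534  -0.0311  0.0813] phi -7.11 tilt [ 0.002 -0.    -1.   ] | shift [-0.4  1.9 53.3] turn 0.003 q6 1.415 op 1.001 gf 0.0 F [-0.1 -0.3 -0.3] t 6.88
```

move_arm:
  series:
    - [[1,0,2,15,0],[1,0,2,35,0],[1,0,2,53,0],[1,0,2,53,0],[0,0,2,53,0],[0,0,2,53,0],[0,0,2,53,0],[0,0,2,53,0],[0,0,2,53,0],[0,0,2,53,0]]

```text
time_s: 7.72
eef_pos: [0.5345, -0.0336, 0.0291]
eef_rot: [0.0, 0.998, -0.063, 0.002]
wrist_force: [-1.1, 3.0, 6.1]
opening: 0.629
grasp_force: 62.9
```

Run:
```python
from h import *
go(.451,.346,.029,-7.3)
```

```text
pos [ 0.5345 -0.0336  0.0291] phi -7.17 tilt [ 0.003 -0.    -1.   ] | shift [-1.302e+02 -3.662e+02 -3.000e-01] turn 0.002 q6 1.411 op 0.629 gf 62.9 F [-1.1  3.   6.1] t 7.72
```

move_arm:
  series:
    - [[0,0,0,-15,0],[0,0,0,-45,0],[0,0,0,-80,0],[0,-8,-22,-105,0],[0,-20,-56,-105,0],[0,-32,-91,-105,0],[0,-44,-125,-105,0],[0,-57,-160,-105,0],[0,-69,-195,-105,0],[0,-81,-229,-105,0]]

```text
time_s: 8.55
eef_pos: [0.4807, 0.2054, 0.133]
eef_rot: [-0.0, 0.998, -0.063, 0.001]
wrist_force: [0.9, 0.7, -1.5]
opening: 0.627
grasp_force: 63.3
```

move_arm:
  series:
    - [[0,-12,-35,0,0],[0,-24,-69,0,0],[0,-36,-103,0,0],[0,-45,-126,0,0],[0,-49,-137,0,0],[0,-49,-137,10,0],[0,-49,-137,35,0],[0,-49,-137,60,0],[0,-49,-137,60,0],[0,-49,-137,60,0]]

```text
time_s: 9.38
eef_pos: [0.4487, 0.344, 0.0708]
eef_rot: [0.001, 0.998, -0.063, -0.002]
wrist_force: [-0.1, 0.6, -0.8]
opening: 0.626
grasp_force: 63.4
```

Run:
```python
from h import *
go(.451,.346,.030,-7.3)
```

```text
pos [0.4487 0.344  0.0708] phi -7.24 tilt [-0.004 -0.002 -1.   ] | shift [ 2.2 -2.4 40.8] turn 0.001 q6 2.142 op 0.626 gf 63.4 F [-0.1  0.6 -0.8] t 9.38
```

move_arm:
  series:
    - [[0,2,-2,15,0],[0,2,-2,32,0],[0,2,-2,41,0],[0,2,-2,42,0],[0,2,-2,42,0],[1,2,-2,42,0],[1,2,-2,42,0],[1,2,-2,42,0],[1,2,-2,42,0],[1,2,-2,15,0]]

```text
time_s: 10.22
eef_pos: [0.4484, 0.3457, 0.0532]
eef_rot: [0.002, 0.998, -0.063, -0.004]
wrist_force: [-0.8, -0.4, -0.9]
opening: 0.999
grasp_force: 0.0
```

Run:
```python
from h import *
go(.4865,-.384,.20,2.5)
```

```text
pos [0.4484 0.3457 0.0532] phi -7.18 tilt [-0.008 -0.004 -1.   ] | shift [ 127.9  720.  -144.3] turn -0.169 q6 2.143 op 0.999 gf 0.0 F [-0.8 -0.4 -0.9] t 10.22
```

move_arm:
  series:
    - [[1,0,0,-35,0],[1,0,0,-75,0],[1,3,15,-110,0],[1,8,45,-135,0],[1,15,84,-145,0],[1,22,124,-145,0],[1,29,164,-145,0],[1,36,204,-145,0],[1,43,244,-145,0],[1,50,284,-145,0]]

```text
time_s: 11.05
eef_pos: [0.4658, 0.0578, 0.2029]
eef_rot: [0.0, 0.998, -0.062, 0.001]
wrist_force: [1.3, 0.4, -0.5]
opening: 1.0
grasp_force: 0.0
```

move_arm:
  series:
    - [[1,7,40,0,0],[1,14,80,0,0],[1,21,120,0,-0.03],[1,28,160,0,-0.06],[1,35,200,0,-0.09],[1,42,240,0,-0.12],[1,49,280,0,-0.15],[1,56,320,0,-0.17],[1,63,350,0,-0.17],[1,64,358,0,-0.17]]

```text
time_s: 11.88
eef_pos: [0.4847, -0.3086, 0.2027]
eef_rot: [0.001, 1.0, 0.021, 0.0]
wrist_force: [-0.2, -0.4, 0.2]
opening: 1.001
grasp_force: 0.0
```

Run:
```python
from h import *
T={}
for n in("top","side"):
    im,d=camera(n);cv2.imwrite(f"pics/{n}1.png",im);P=cloud(n,d);ok=d>0
    for c0 in([.57,.33],[.45,.345]):
        m=ok&(P[...,2]>.06)&(P[...,2]<.085)&(np.hypot(P[...,0]-c0[0],P[...,1]-c0[1])<.04);q=P[m]
        if len(q):print(n,q.min(0).round(3),q.max(0).round(3),np.median(q[:,2]).round(3),len(q))
go(.4865,-.384,.15,2.5)
```

```text
top [0.543 0.299 0.06 ] [0.596 0.356 0.083] 0.073 222
top [0.425 0.32  0.06 ] [0.48  0.376 0.083] 0.073 233
pos [ 0.4845 -0.3052  0.2022] phi 2.41 tilt [-0.  0. -1.] | shift [-1.3 78.8 52.2] turn -0.002 q6 0.759 op 0.996 gf 0.0 F [-0.   0.7 -0.2] t 11.98
```

View pics/top1.png

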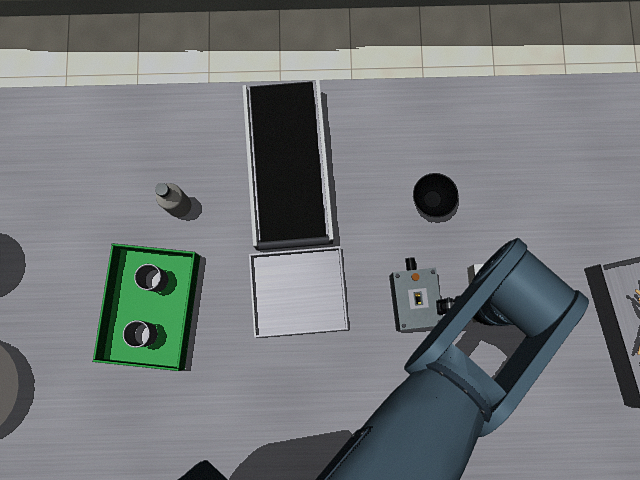

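Both cups stand upright in the tote, at (151,278) and (140,334) in the picture, and the top camera agrees with the robot's own positions to about 2 mm. Next I go over the key.

move_arm:
  series:
    - [[1,0,25,0,0],[1,-1,55,10,0],[1,-1,75,30,0],[1,-1,79,50,0],[1,-1,79,70,0],[1,-1,79,75,0],[1,-1,79,75,0],[1,-1,79,75,0],[1,-1,79,75,0],[1,-1,79,75,0]]

```text
time_s: 12.82
eef_pos: [0.4884, -0.3828, 0.1292]
eef_rot: [0.001, 1.0, 0.023, 0.001]
wrist_force: [0.5, 0.1, -1.1]
opening: 1.004
grasp_force: 0.0
```

Run:
```python
from h import *
im,d=camera("side");go(.487,-.384,.074,2.5)
cv2.imwrite("pics/s2.png",cv2.resize(im[270:440,220:410],None,fx=3.5,fy=3.5,interpolation=cv2.INTER_CUBIC))
```

```text
pos [ 0.4883 -0.3828  0.129 ] phi 2.6 tilt [ 0.002 -0.002 -1.   ] | shift [-1.4  1.  55. ] turn 0.002 q6 0.669 op 1.002 gf 0.0 F [ 0.1 -0.  -0.3] t 12.87
```

View pics/s2.png

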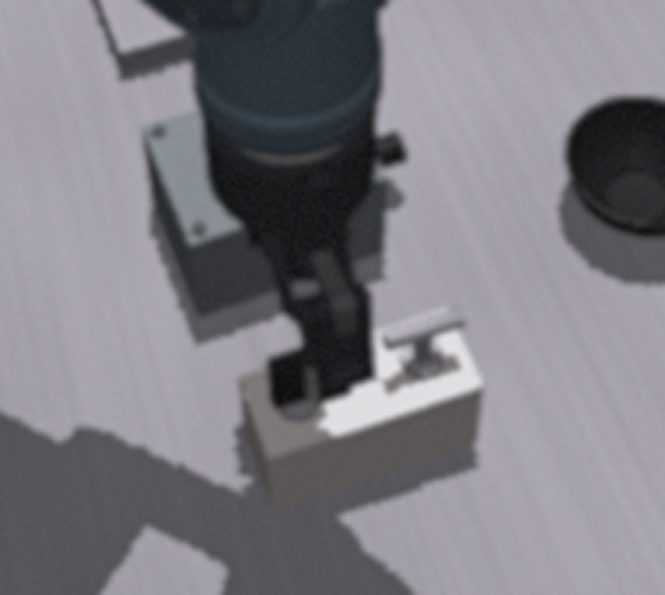

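The finger straddles the key head at (290,380), and the T-key at (425,335) is clear. Now I descend and grip.

move_arm:
  series:
    - [[1,-1,1,15,0],[1,-1,1,35,0],[1,-1,1,50,0],[1,-1,1,55,0],[1,-1,1,55,0],[0,-1,1,55,0],[0,-1,1,55,0],[0,-1,1,55,0],[0,-1,1,55,0],[0,-1,1,55,0]]

```text
time_s: 13.7
eef_pos: [0.4868, -0.384, 0.0731]
eef_rot: [0.0, 1.0, 0.022, 0.0]
wrist_force: [-0.6, -0.2, -0.4]
opening: 0.302
grasp_force: 0.0
```

move_arm:
  series:
    - [[0,0,0,0,0],[0,0,0,0,0],[0,0,0,0,0],[0,0,0,0,0],[0,0,0,0,0],[0,0,0,0,0],[0,0,0,0,0],[0,0,0,0,0],[0,0,0,0,0],[0,0,0,0,0]]

```text
time_s: 14.53
eef_pos: [0.4867, -0.3839, 0.0728]
eef_rot: [0.0, 1.0, 0.022, 0.0]
wrist_force: [-0.3, 1.1, 6.3]
opening: 0.105
grasp_force: 59.1
```

Run:
```python
from h import *
go(.487+.0237,-.384+.1514,.074+.075,4.9)
o=ctrl.get_obs();print(o["torque"])
```

```text
pos [ 0.4867 -0.3839  0.0728] phi 2.57 tilt [ 0.    -0.001 -1.   ] | shift [  30.8 -150.1  -76.3] turn -0.041 q6 0.667 op 0.105 gf 59.1 F [-0.3  1.1  6.3] t 14.53
[ 0.20472186  0.11978432 -0.04449872]
```

move_arm:
  series:
    - [[0,0,0,-5,0],[0,0,0,-20,0],[0,0,0,-40,0],[0,0,0,-60,0],[0,0,0,-75,0],[0,4,-15,-80,0],[0,10,-45,-80,-0.02],[0,17,-80,-80,-0.04],[0,24,-115,-80,-0.04],[0,30,-145,-80,-0.04]]

```text
time_s: 15.37
eef_pos: [0.5092, -0.2341, 0.1511]
eef_rot: [-0.001, 0.999, 0.042, -0.001]
wrist_force: [0.7, 1.0, -1.1]
opening: 0.109
grasp_force: 59.9
```

move_arm:
  series:
    - [[0,1,-5,0,0],[0,1,-5,0,0],[0,1,-5,0,0],[0,1,-5,0,0],[0,1,-5,0,0],[0,1,-5,0,0],[0,1,-5,0,0],[0,1,-5,0,0],[0,1,-5,0,0],[0,1,-5,0,0]]

```text
time_s: 16.2
eef_pos: [0.5105, -0.2326, 0.1523]
eef_rot: [-0.0, 0.999, 0.042, -0.0]
wrist_force: [0.2, 0.4, -1.4]
opening: 0.105
grasp_force: 59.9
```

Run:
```python
from kh import *
im,d=camera("side");im2,d2=camera("top");go(.487+.0237,-.384+.1514,.14,4.9)
a=cv2.resize(im[260:380,230:360],(520,480),interpolation=cv2.INTER_CUBIC);b=cv2.resize(im2[240:360,380:450],(280,480),interpolation=cv2.INTER_CUBIC)
cv2.imwrite("pics/s3.png",np.hstack([a,b]))
P=cloud("side",d)
for r in outline_of("key","side")[:2]:
    K,R,t=cal("side");m=r["region"];print(r["conf"],np.round(r["bbox"],1))
c=lambda p:(lambda q:(q[:2]/q[2]).round(1))((lambda K,R,t:K@(R@np.array(p)+t))(*cal("side")))
print("expected tip px",c([.5107,-.2326,.1528-.0128-.044]),"keyhole",c([.5105,-.2327,.075]))
```

```text
pos [ 0.5105 -0.2325  0.1523] phi 4.85 tilt [ 0. -0. -1.] | shift [ 0.2  0.1 12.3] turn -0.001 q6 0.847 op 0.108 gf 59.9 F [ 0.4 -0.9 -1.2] t 16.3
0.6 [299.1 323.9  76.1  73.8]
0.48 [291.4 294.4  14.5  28.5]
expected tip px [294.8 306.3] keyhole [295.  312.7]
```

View pics/s3.png

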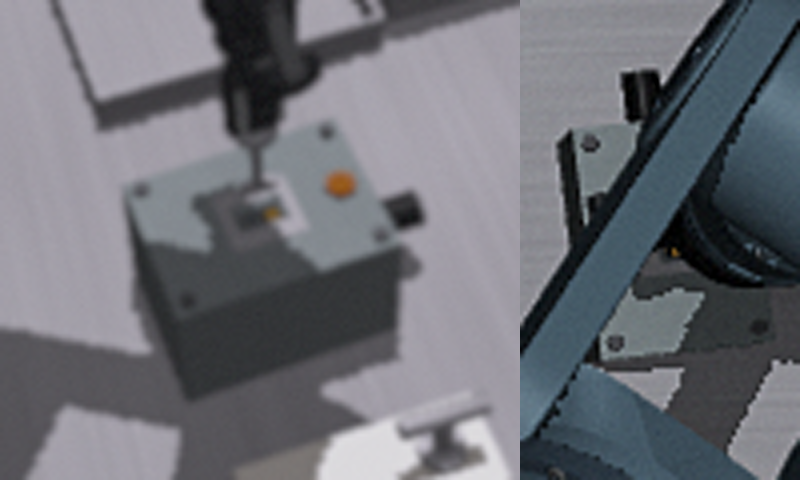

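The key hangs vertically over the slot, with its tip near (262,195) in the crop and the slot at (262,213). I enter the slot gently.

move_arm:
  series:
    - [[0,0,0,8,0],[0,0,0,15,0],[0,0,0,18,0],[0,0,0,19,0],[0,0,0,20,0],[0,0,0,21,0],[0,0,0,22,0],[0,0,0,23,0],[0,0,0,24,0],[0,0,0,25,0]]

```text
time_s: 17.18
eef_pos: [0.5106, -0.2325, 0.1274]
eef_rot: [0.0, 0.999, 0.042, 0.0]
wrist_force: [-0.6, -0.4, -1.1]
opening: 0.109
grasp_force: 59.9
```

```bash
cat >> h.py <<'E'
def st():
    go(.5107,-.2326,.1318,4.9);o=ctrl.get_obs();print("depth mm",((.1318-o["eef_pos"][2])*1000).round(1),"T",np.round(o["torque"],2))
E
python3 -c "
from h import *;st()"
```

```text
pos [ 0.5106 -0.2325  0.1274] phi 4.86 tilt [ 0. -0. -1.] | shift [ 0.1  0.1 -4.4] turn -0.001 q6 0.847 op 0.109 gf 59.9 F [-0.6 -0.4 -1.1] t 17.18
depth mm 4.4 T [-0.06 -0.01 -0.03]
```

move_arm:
  series:
    - [[0,0,0,1,0],[0,0,0,2,0],[0,0,0,3,0],[0,0,0,4,0],[0,0,0,5,0],[0,0,0,6,0],[0,0,0,7,0],[0,0,0,7.5,0],[0,0,0,7.5,0],[0,0,0,7.5,0]]

```text
time_s: 18.02
eef_pos: [0.5105, -0.2324, 0.1198]
eef_rot: [-0.0, 0.999, 0.042, 0.0]
wrist_force: [-0.5, 0.7, -0.8]
opening: 0.108
grasp_force: 59.9
```

```bash
python3 -c "
from h import *;st()"
```

```text
pos [ 0.5105 -0.2324  0.1198] phi 4.86 tilt [ 0.  0. -1.] | shift [  0.1   0.2 -12. ] turn -0.001 q6 0.847 op 0.108 gf 59.9 F [-0.5  0.7 -0.8] t 18.02
depth mm 12.0 T [0.02 0.01 0.01]
```

move_arm:
  series:
    - [[0,0,0,0,0.07],[0,0,0,0,0.15],[0,0,0,0,0.23],[0,0,0,0,0.31],[0,0,0,0,0.39],[0,0,0,0,0.46],[0,0,0,0,0.52],[0,0,0,0,0.54],[0,0,0,0,0.54],[0,0,0,0,0.54]]

```text
time_s: 18.85
eef_pos: [0.5106, -0.2324, 0.1198]
eef_rot: [-0.0, 0.974, -0.225, 0.0]
wrist_force: [0.1, 0.3, -0.7]
opening: 0.109
grasp_force: 59.9
```

```bash
python3 -c "
from h import *;st()"
```

```text
pos [ 0.5106 -0.2324  0.1198] phi -25.99 tilt [ 0. -0. -1.] | shift [  0.2   0.1 -12. ] turn -0.539 q6 1.386 op 0.109 gf 59.9 F [ 0.1  0.3 -0.7] t 18.85
depth mm 12.0 T [-0.01  0.02 -0.06]
```

Now 31° clockwise with no load. I descend to 24 mm.

move_arm:
  series:
    - [[0,0,0,1.5,0],[0,0,0,3,0],[0,0,0,4.5,0],[0,0,0,6,0],[0,0,0,7.5,0],[0,0,0,9,0],[0,0,0,10.5,0],[0,0,0,12,0],[0,0,0,12,0],[0,0,0,12,0]]

```text
time_s: 19.68
eef_pos: [0.5105, -0.2324, 0.1076]
eef_rot: [-0.0, 0.974, -0.226, -0.0]
wrist_force: [1.4, 0.2, -0.5]
opening: 0.107
grasp_force: 59.9
```

```bash
python3 -c "
from h import *;st()"
```

```text
pos [ 0.5105 -0.2324  0.1076] phi -26.08 tilt [-0.  0. -1.] | shift [  0.3   0.1 -24.2] turn -0.541 q6 1.387 op 0.107 gf 59.9 F [ 1.4  0.2 -0.5] t 19.68
depth mm 24.2 T [-0.01 -0.03 -0.03]
```

move_arm:
  series:
    - [[0,0,0,0,-0.1],[0,0,0,0,-0.22],[0,0,0,0,-0.34],[0,0,0,0,-0.46],[0,0,0,0,-0.58],[0,0,0,0,-0.7],[0,0,0,0,-0.82],[0,0,0,0,-0.93],[0,0,0,0,-1.02],[0,0,0,0,-1.06]]

```text
time_s: 20.52
eef_pos: [0.5106, -0.2325, 0.1079]
eef_rot: [0.0, 0.954, 0.3, 0.0]
wrist_force: [1.4, -0.4, -0.9]
opening: 0.11
grasp_force: 59.9
```

```bash
python3 -c "
from h import *;st()"
```

```text
pos [ 0.5106 -0.2325  0.1079] phi 34.92 tilt [ 0. -0. -1.] | shift [ -0.    0.1 -23.9] turn 0.524 q6 0.322 op 0.11 gf 59.9 F [ 1.4 -0.4 -0.9] t 20.52
depth mm 23.9 T [ 0.02 -0.04  0.  ]
```

30° anticlockwise, also free. Next I go down to about 35.5 mm.

move_arm:
  series:
    - [[0,0,0,1.5,0],[0,0,0,3,0],[0,0,0,4.5,0],[0,0,0,6,0],[0,0,0,7.5,0],[0,0,0,9,0],[0,0,0,10.5,0],[0,0,0,11.5,0],[0,0,0,11.5,0],[0,0,0,11.5,0]]

```text
time_s: 21.35
eef_pos: [0.5105, -0.2324, 0.0962]
eef_rot: [-0.0, 0.955, 0.298, -0.0]
wrist_force: [-0.5, -0.5, -0.5]
opening: 0.107
grasp_force: 59.9
```

```bash
python3 -c "
from h import *;st()"
```

```text
pos [ 0.5105 -0.2324  0.0962] phi 34.65 tilt [-0.  0. -1.] | shift [  0.    0.3 -35.6] turn 0.519 q6 0.327 op 0.107 gf 59.9 F [-0.5 -0.5 -0.5] t 21.35
depth mm 35.6 T [0.04 0.05 0.01]
```

move_arm:
  series:
    - [[0,0,0,0,0.07],[0,0,0,0,0.15],[0,0,0,0,0.23],[0,0,0,0,0.31],[0,0,0,0,0.39],[0,0,0,0,0.46],[0,0,0,0,0.52],[0,0,0,0,0.52],[0,0,0,0,0.52],[0,0,0,0,0.52]]

```text
time_s: 22.18
eef_pos: [0.5106, -0.2325, 0.0964]
eef_rot: [0.0, 0.999, 0.043, 0.0]
wrist_force: [0.9, -0.7, -1.3]
opening: 0.105
grasp_force: 59.9
```

```bash
python3 -c "
from h import *;st()"
```

```text
pos [ 0.5106 -0.2325  0.0964] phi 4.96 tilt [ 0. -0. -1.] | shift [  0.1   0.2 -35.4] turn 0.001 q6 0.845 op 0.105 gf 59.9 F [ 0.9 -0.7 -1.3] t 22.18
depth mm 35.4 T [-0.02  0.03 -0.03]
```

move_arm:
  series:
    - [[0,0,0,1,0],[0,0,0,2,0],[0,0,0,3,0],[0,0,0,4,0],[0,0,0,5,0],[0,0,0,6,0],[0,0,0,7,0],[0,0,0,8,0],[0,0,0,8.5,0],[0,0,0,8.5,0]]

```text
time_s: 23.02
eef_pos: [0.5106, -0.2324, 0.0878]
eef_rot: [-0.0, 0.999, 0.042, -0.0]
wrist_force: [0.4, -0.4, -1.1]
opening: 0.108
grasp_force: 60.0
```

```bash
python3 -c "
from h import *;st()"
```

```text
pos [ 0.5106 -0.2324  0.0878] phi 4.86 tilt [-0.  0. -1.] | shift [  0.1   0.2 -44. ] turn -0.001 q6 0.847 op 0.108 gf 60.0 F [ 0.4 -0.4 -1.1] t 23.02
depth mm 44.0 T [0.02 0.01 0.03]
```

move_arm:
  series:
    - [[0,0,0,0.3,0],[0,0,0,0.6,0],[0,0,0,0.9,0],[0,0,0,1.2,0],[0,0,0,1.2,0],[0,0,0,1.2,0],[0,0,0,1.2,0],[0,0,0,1.2,0],[0,0,0,1.2,0],[0,0,0,1.2,0]]

```text
time_s: 23.85
eef_pos: [0.5106, -0.2325, 0.0877]
eef_rot: [0.0, 0.999, 0.042, 0.0]
wrist_force: [-4.5, 2.5, 8.8]
opening: 0.108
grasp_force: 61.6
```

```bash
python3 -c "
from h import *;st()"
```

```text
pos [ 0.5106 -0.2325  0.0877] phi 4.87 tilt [ 0. -0. -1.] | shift [  0.    0.1 -44.1] turn -0.001 q6 0.847 op 0.108 gf 61.6 F [-4.5  2.5  8.8] t 23.85
depth mm 44.1 T [0.51 0.66 0.03]
```

move_arm:
  series:
    - [[0,0,0,0,0.05],[0,0,0,0,0.15],[0,0,0,0,0.25],[0,0,0,0,0.35],[0,0,0,0,0.45],[0,0,0,0,0.55],[0,0,0,0,0.65],[0,0,0,0,0.75],[0,0,0,0,0.8],[0,0,0,0,0.8]]

```text
time_s: 24.68
eef_pos: [0.5112, -0.2329, 0.0877]
eef_rot: [0.0, 0.936, -0.351, 0.001]
wrist_force: [-1.5, 0.4, 6.1]
opening: 0.109
grasp_force: 61.1
```

```bash
python3 -c "
from h import *;st()"
```

```text
pos [ 0.5112 -0.2329  0.0877] phi -41.13 tilt [ 0.001 -0.001 -1.   ] | shift [ -0.5   0.1 -44.1] turn -0.803 q6 1.65 op 0.109 gf 61.1 F [-1.5  0.4  6.1] t 24.68
depth mm 44.1 T [ 0.2   0.24 -0.04]
```

move_arm:
  series:
    - [[0,0,0,0,0.1],[0,0,0,0,0.2],[0,0,0,0,0.3],[0,0,0,0,0.4],[0,0,0,0,0.5],[0,0,0,0,0.6],[0,0,0,0,0.68],[0,0,0,0,0.72],[0,0,0,0,0.72],[0,0,0,0,0.72]]

```text
time_s: 25.52
eef_pos: [0.5112, -0.2329, 0.0877]
eef_rot: [0.0, 0.753, -0.658, 0.001]
wrist_force: [-1.2, 0.8, 5.7]
opening: 0.108
grasp_force: 61.0
```

```bash
python3 -c "
from h import *;st()"
```

```text
pos [ 0.5112 -0.2329  0.0877] phi -82.23 tilt [ 0.001 -0.001 -1.   ] | shift [ -0.3   0.4 -44.1] turn -1.521 q6 2.367 op 0.108 gf 61.0 F [-1.2  0.8  5.7] t 25.52
depth mm 44.1 T [0.18 0.29 0.07]
```

move_arm:
  series:
    - [[0,0,0,0,0.03],[0,0,0,0,0.06],[0,0,0,0,0.09],[0,0,0,0,0.12],[0,0,0,0,0.14],[0,0,0,0,0.14],[0,0,0,0,0.14],[0,0,0,0,0.14],[0,0,0,0,0.14],[0,0,0,0,0.14]]

```text
time_s: 26.35
eef_pos: [0.5112, -0.2329, 0.0877]
eef_rot: [0.0, -0.706, 0.709, -0.001]
wrist_force: [-1.1, -0.1, 6.0]
opening: 0.105
grasp_force: 61.0
```

```bash
python3 -c "
from h import *;st()"
```

```text
pos [ 0.5112 -0.2329  0.0877] phi -90.23 tilt [ 0.001 -0.001 -1.   ] | shift [ -0.3   0.4 -44.1] turn -1.66 q6 2.507 op 0.105 gf 61.0 F [-1.1 -0.1  6. ] t 26.35
depth mm 44.1 T [0.16 0.34 0.12]
```

move_arm:
  series:
    - [[0,0,0,0,0.02],[0,0,0,0,0.04],[0,0,0,0,0.06],[0,0,0,0,0.06],[0,0,0,0,0.06],[0,0,0,0,0.06],[0,0,0,0,0.06],[0,0,0,0,0.06],[0,0,0,0,0.06],[0,0,0,0,0.06]]

```text
time_s: 27.18
eef_pos: [0.5112, -0.233, 0.0878]
eef_rot: [0.0, -0.684, 0.729, -0.001]
wrist_force: [-1.1, -0.1, 5.9]
opening: 0.113
grasp_force: 61.1
```

```bash
python3 -c "
from h import *;st()"
```

```text
pos [ 0.5112 -0.233   0.0878] phi -93.67 tilt [ 0.001 -0.001 -1.   ] | shift [ -0.3   0.5 -44. ] turn -1.72 q6 2.567 op 0.113 gf 61.1 F [-1.1 -0.1  5.9] t 27.18
depth mm 44.0 T [0.12 0.3  0.07]
```

move_arm:
  series:
    - [[0,0,0,0,0.02],[0,0,0,0,0.04],[0,0,0,0,0.06],[0,0,0,0,0.08],[0,0,0,0,0.08],[0,0,0,0,0.08],[0,0,0,0,0.08],[0,0,0,0,0.08],[0,0,0,0,0.08],[0,0,0,0,0.08]]

```text
time_s: 28.02
eef_pos: [0.5112, -0.233, 0.0877]
eef_rot: [0.0, -0.655, 0.756, -0.001]
wrist_force: [-0.8, 0.2, 6.7]
opening: 0.107
grasp_force: 61.1
```

```bash
python3 -c "
from h import *
st();T=[]
for i in range(6):
    im,d=camera('side');T.append(ctrl.get_obs()['torque'])
print(np.mean(T,0).round(3),np.std(T,0).round(3))
cv2.imwrite('pics/s4.png',cv2.resize(im[265:365,240:350],None,fx=6,fy=6,interpolation=cv2.INTER_CUBIC))"
```

```text
pos [ 0.5112 -0.233   0.0877] phi -98.22 tilt [ 0.001 -0.001 -1.   ] | shift [ -0.2   0.5 -44.1] turn -1.8 q6 2.647 op 0.107 gf 61.1 F [-0.8  0.2  6.7] t 28.02
depth mm 44.1 T [0.12 0.28 0.35]
[0.113 0.297 0.368] [0.024 0.015 0.016]
```

View pics/s4.png

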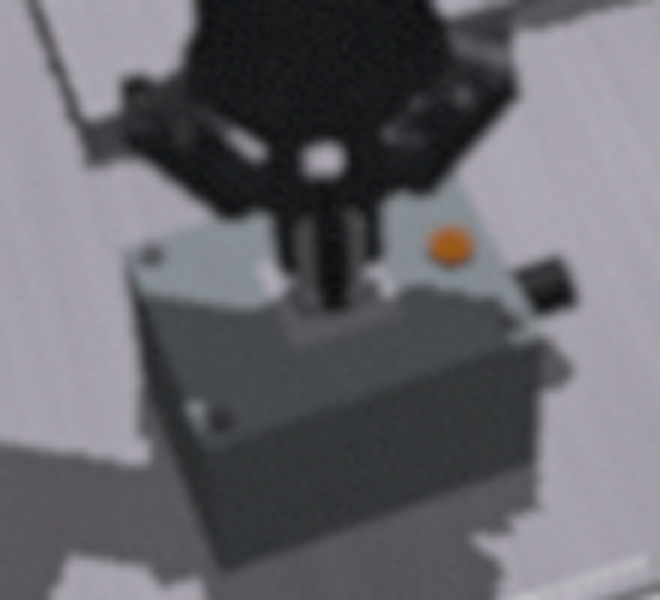

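The key head sits between the fingers at (335,265), turned a quarter turn with its shoulder on the plate. The twisting moment has jumped from about 0.1 to 0.37 N m, so the plug is at its stop. I'm handing in while holding it.

```bash
python3 -c "
from bench import order
print(order.hand_in())"
```

```text
the job is handed in; nothing more can be done
None
```

I handed the job in at about 28 s: both cups stand upright in the tote, and the flat-headed key is fully home, turned clockwise against its stop and still gripped; the T-handled key, the bottle and the bowl were not touched.

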